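# Find and press the concealed drawer catch

## Task

The spare hex key is shut in the sprung drawer of the flat grey box, whose catch is hidden under one of the five look-alike inset pads of its top panel: one pad gives when pushed, the other four are solid. Feel across the pads with your fingertips, without leaning hard on the box, until you find the one that gives, and press it fully in so that the drawer springs open; then take your hand away and leave the drawer open. Pick nothing up, and leave the things standing round the box where they are.

Things in the scene. Friction and masses are not known exactly. Their poses are not given: they have to be found in the camera images.
- box: flat grey metal box fixed to the bench, 150 (x) x 312 (y) x 72 mm high. Origin at the centre of its underside, z up, y along its long side; its drawer front is the -x face, turned more or less towards the robot. Its flat level top carries a row of five alike grey plates with one inset pad each
- panel (a point): centre of the box's top, 72 mm above the bench, axes as the box's. Pad centres at x = 0, y = -112, -56, 0, 56, 112 mm. Each pad is 58 (x) x 42 (y) mm, its top 2 mm below the panel in a 60 x 44 mm recess; shut fingers fit in, wider side along x. Four are solid; one, varying, is the catch: alike by sight
- catch (a joint): travel of the one pad that gives, m: 0 at rest, grows as it is pushed down, 0.005 fully in. Spring-loaded: starts to give at about 2 N, fully in at about 6 N; lets go of the drawer near 3.5 mm; springs back up when released
- drawer (a joint): travel of the drawer, m: 0 shut (held by the catch), 0.06 fully open. Once let go, its spring (2 to 5 N) drives it out of the box's -x face, within about half a second, and it stays open. Drawer front 294 mm wide, 11 to 52 mm above the bench; it has no handle
- stamp: wooden-handled hand stamp, 29 x 55 x 84 mm, upright, loose, left of the box; origin at the centre of its underside; leave alone
- oil_bottle: small dark bottle with a red cap, 43 mm diameter, 105 mm high, loose, right of the box; origin at the centre of its underside; leave alone
- marker: white marker pen with a red cap, 135 mm long, 20 mm high, lying loose on the bench in front and to the left of the box; origin at the centre of its underside; leave alone
- spring_clamp: orange spring clamp, 124 mm long, 22 mm high, lying loose behind the box; origin at the centre of its underside; leave alone

How it is judged:
By the outcome, as a careful person would: the job done as asked, in the order asked, and still so for the second after the job is handed in, with the robot touching nothing.
It also fails if it takes over 45 s, if anything falls off the work surface, if the arm or the gripper's body presses on something with over 40 N, if the wrist force passes 120 N, or if a joint passes its speed limit or range.

## Robot

A 7-joint arm with a two-finger parallel gripper is mounted at the origin on a cart in front of the work surface, level with it; the furniture and walls round the work are solid. World frame = base frame: x ahead of the robot, y to its left, z up, the work surface at z = 0. Lengths are in mm, angles in rad, forces in N, time in s.
With the tool pointing down it reaches from about 400 to 850 mm from the base axis. Payload 4.4 kg.
Tool frame: the origin (TCP) lies on the front face of the gripper's body, between the roots of the fingers; the fingertips stand 97 mm ahead of it and the grasp point (between the pads) lies 78 mm ahead of it; z points along the fingers, y is the line along which they close (so a half turn about z gives the same grasp; the last joint's range is limited). The gripper opens to 94 mm and grips with 3 to 60 N. Pads are 16 mm wide; open, the fingers measure 119 mm over their backs; the gripper's body (75 mm by 177 mm) begins 78 mm behind the grasp point.
Start: joints at [1.284, 0.628, 0.038, 1.517, -0.027, 0.996, -0.02], TCP at [142.381, -634.227, 302.678] pointing down, gripper open.
Joint ranges: [-3.06, 3.06], [-0.37, 2.12], [-1.25, 1.32], [0.18, 2.47], [-1.1, 4.24], [0.23, 1.98], [-2.94, 2.94]. Speed limits (rad/s): [2.57, 2.57, 3.14, 3.14, 3.14, 3.14, 3.14].

## Interface

Orientations are given as a rotation vector (axis times angle).
In Python, from cell import manip, probe_bus, snapshot gives the robot as it stands (manip), with the cameras as plain functions and the readings (probe_bus).
- The arm moves only by the shell command python3 drive.py [FORCE], which reads ROWS from standard input. ROWS is a JSON object with one list for each field, all of the same length, 1 to 12, a row being the entries at one place: aperture (the finger opening in mm), dx, dy, dz (the shift in shares of 0.6 m (1.0 is 0.6 m)), spin (a turn about the tool's z in normalised numbers (1 is pi rad)); each row is the pose to reach, as a shift and turn from the pose commanded when the command began, along the tool's axes at that moment; what a row does not reach only later rows make up. A row lasts 1/10 s, in which the tool goes at most 50 mm and 0.15 rad, less where a joint would pass 70% of its speed; a pose out of reach is approached as far as the arm can. The fingers move at their own pace and stop on an object; FORCE is the grip in N (left out, the last holds). Time passes only in rows, so rows that do not move let the fingers close. It prints the time, the measured TCP pose, the force, the opening and the grip force at its end. Shift and turn numbers lie between -1 and 1, and a call with a number outside is refused. Input that does not fit is refused with a message, and nothing moves.
- probe_bus.state(): the state, without advancing time (a new reading comes with each control period).
- snapshot(name): name is "scene" or "top" or "wrist"; returns a dict with "image" (480x640x3 uint8, red, green, blue), "fx", "fy", "cx", "cy" (pixels), "extrinsics" (4x4, takes a point from camera to world coordinates). Camera axes: x right, y up, looking along -z (the intrinsics and any distortion apply to the point x, -y, -z); pixel columns grow to the right and rows downward; lengths in mm; the calibration is good to about 2 mm. A picture is of the moment at which its call begins. There is no depth.
- manip.hand_in(): hands the job in; it is judged then, once.
The state is a dict: "t": time; "joint_pos": joint angles; "joint_vel": joint speeds; "joint_torque": joint torques, N m; "position": TCP position; "tcp_rot": TCP orientation; "force": force on the tool from outside, world axes, zero at the start; "moment": the same for the moment, N m; "opening": finger opening in mm; "gripper_force": force on a finger pad.
Only numpy, scipy, OpenCV 4.12 (cv2) and the standard library are available. Lean on these libraries where they do the work, as an engineer would, in place of code of your own. Each camera call takes 0.05 s, during which the arm holds its last target. There are 200 camera calls.

## Working session

There is one attempt and no reset: what is moved stays moved. The work goes in short steps, Python scripts to look and compute and a shell command to move; the robot and the scene stay as the last step left them, time stands still between calls to the robot, and variables do not carry over. Pictures are saved under pics/ and viewed, at most 10 in all, crops included, and the job is handed in when it is done.

```bash
mkdir -p pics; ls
python3 - <<'E'
from cell import manip, probe_bus, snapshot
import cv2
s=probe_bus.state();print({k:(s[k]) for k in("t","position","tcp_rot","force","opening")})
for n in("scene","top"):
    d=snapshot(n);cv2.imwrite(f"pics/{n}0.png",d["image"][:,:,::-1]);print(n,d["fx"],d["fy"],d["cx"],d["cy"],d["extrinsics"],[k for k in d])
E
```

```text
cell.py
drive.py
pics
{'t': 0.0, 'position': array([ 142.27488594, -633.76303376,  301.77012924]), 'tcp_rot': array([-3.12065306e+00, -3.45943992e-01,  3.41881924e-04]), 'force': array([-0.23131582, -0.02349235,  0.80235578]), 'opening': 93.94197301109082}
scene 512.223247000607 512.223247000607 319.06450204410964 232.92490652847465 [[-6.53581924e-01  3.35937784e-01 -6.78215654e-01 -3.56482238e+02]
 [-7.56773900e-01 -3.03247906e-01  5.79080282e-01  7.90292034e+02]
 [-1.11325303e-02  8.91732310e-01  4.52426296e-01  6.55478094e+02]
 [ 0.00000000e+00  0.00000000e+00  0.00000000e+00  1.00000000e+00]] ['image', 'fx', 'fy', 'cx', 'cy', 'extrinsics']
top 482.3562637729807 482.3562637729807 317.9945945986213 242.4828436891683 [[-1.17207803e-02  9.95530423e-01 -9.37112627e-02  4.19805037e+02]
 [-9.99920067e-01 -1.21134754e-02 -3.62272242e-03  3.68908079e+01]
 [-4.74169945e-03  9.36613109e-02  9.95592826e-01  1.16604214e+03]
 [ 0.00000000e+00  0.00000000e+00  0.00000000e+00  1.00000000e+00]] ['image', 'fx', 'fy', 'cx', 'cy', 'extrinsics']
```

View pics/top0.png

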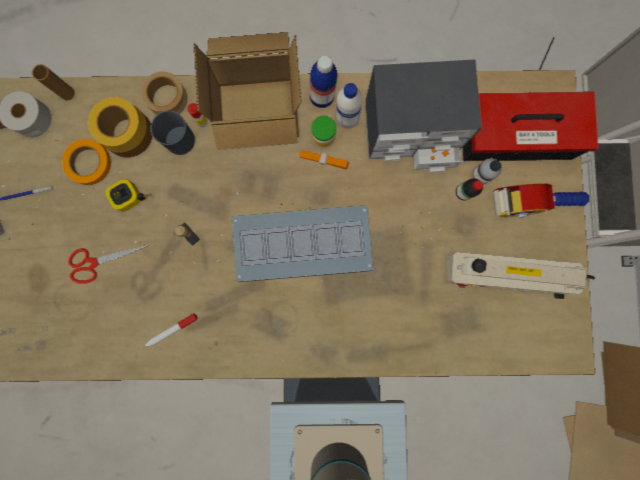

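View pics/scene0.png

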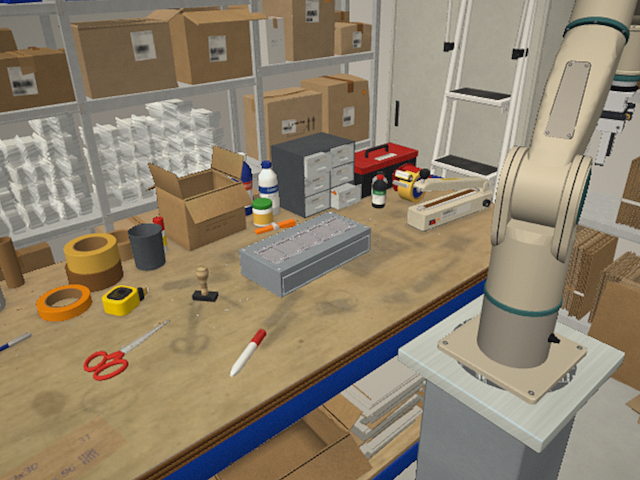

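The top view shows the box top with corners near (234,217), (367,206), (372,270) and (238,281). The five pads run in a row from about (255,246) to (351,238). The stamp is at (187,234), the marker at (172,330), the clamp at (323,159) and the bottle at (470,190). The scene view agrees.

```bash
cat > h.py <<'E'
from cell import manip, probe_bus, snapshot
import cv2,numpy as np
from scipy.spatial.transform import Rotation as R
def ray(d,uv,z):
    E=np.array(d["extrinsics"]);u,v=uv
    w=E[:3,:3]@np.array([(u-d["cx"])/d["fx"],-(v-d["cy"])/d["fy"],-1]);o=E[:3,3]
    return (o+w*(z-o[2])/w[2])[:2]
def proj(d,p):
    E=np.array(d["extrinsics"]);q=E[:3,:3].T@(np.array(p)-E[:3,3])
    return d["cx"]+d["fx"]*q[0]/-q[2],d["cy"]-d["fy"]*q[1]/-q[2]
E
python3 - <<'E'
from h import *
d=snapshot("top");im=np.array(d["image"])
hsv=cv2.cvtColor(im,cv2.COLOR_RGB2HSV)
m=cv2.inRange(hsv,(90,20,80),(125,120,255));m[:190]=0;m[300:]=0;m[:,:215]=0;m[:,390:]=0
c=max(cv2.findContours(m,0,1)[0],key=cv2.contourArea)
P=np.array([ray(d,p,72) for p in c[:,0].astype(float)],np.float32)
r=cv2.minAreaRect(P);print(r);print(cv2.boxPoints(r))
crop=cv2.resize(im[195:295,220:385],None,fx=4,fy=4,interpolation=cv2.INTER_CUBIC)
B=cv2.boxPoints(r)
for p in B:
    u,v=proj(d,(*p,72));cv2.circle(crop,(int((u-220)*4+1),int((v-195)*4+1)),4,(255,0,0),1)
c0=np.array(r[0]);
e=max([B[1]-B[0],B[2]-B[1]],key=np.linalg.norm);e=e/np.linalg.norm(e);e=e*np.sign(e[1])
print("centre",c0,"yaw",np.arctan2(-e[0],e[1]))
for k in(-112,-56,0,56,112):
    u,v=proj(d,(*(c0+k*e),70));cv2.circle(crop,(int((u-220)*4+1),int((v-195)*4+1)),4,(0,255,0),1)
cv2.imwrite("pics/c1.png",crop[:,:,::-1])
E
```

```text
((522.578125, 77.89102935791016), (147.34402465820312, 307.9770812988281), 4.076186180114746)
[[438.1465   226.25323 ]
 [460.0384   -80.9448  ]
 [607.00977  -70.471176]
 [585.11786  236.72687 ]]
centre [522.578125    77.89102936] yaw 0.0711428
```

View pics/c1.png

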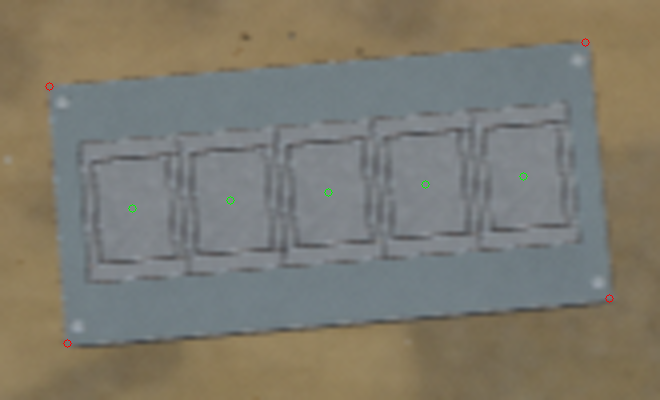

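```bash
cat >> h.py <<'E'
def plan(c,yaw):
    """shift (tool axes) to the panel points with tip at z, and tool turn"""
    s=probe_bus.state();Rt=R.from_rotvec(s["tcp_rot"]).as_matrix();tip=s["position"]+97*Rt[:,2]
    b=np.array([np.cos(yaw),np.sin(yaw)]);e=np.array([-b[1],b[0]])
    y=Rt[:2,1];t=-np.arctan2(y[0]*b[1]-y[1]*b[0],y@b)
    print("tip",tip.round(1),"F",np.round(s["force"],1),"turn",round(t,3),"t",s["t"],"op",s["opening"])
    for k in(-112,-56,0,56,112):
        w=np.array([*(c+k*e),90]);print(k,w.round(1),"tool",(Rt.T@(w-tip)).round(1))
    w=np.array([500,-330,210]);print("via",(Rt.T@(w-tip)).round(1))
E
python3 - <<'E'
from h import *
d=snapshot("top")
q=np.array([(51,86),(590,42),(609,302),(66,347)])/4-.4+np.array([220,195])
P=np.array([ray(d,p,72) for p in q]);print(P.round(1))
rec=[ray(d,np.array(p)/4-.4+[220,195],70) for p in((133.5,210),(525,178))]
print("pads",rec)
c=P.mean(0);v=P[0]+P[3]-P[1]-P[2];yaw=np.arctan2(-v[0],v[1]);print(c,yaw,np.linalg.norm(v)/2)
plan(c,yaw)
E
```

```text
[[585.9 236.4]
 [607.5 -72.8]
 [458.5 -80.4]
 [436.7 227.2]]
pads [array([514.19536167, 189.35129155]), array([529.81543296, -34.21906519])]
[522.15496016  77.63111854] 0.07026380396659272 309.1460351991571
tip [ 142.3 -633.9  205.1] F [-0.4  0.9  0. ] turn -1.42 t 0.2 op 93.82519113913808
-112 [530.  -34.1  90. ] tool [ 509.7 -500.2  115.7]
-56 [526.1  21.8  90. ] tool [ 518.1 -555.5  115.7]
0 [522.2  77.6  90. ] tool [ 526.5 -610.9  115.8]
56 [518.2 133.5  90. ] tool [ 534.9 -666.3  115.8]
112 [514.3 189.4  90. ] tool [ 543.3 -721.6  115.9]
via [ 415.6 -218.2   -4.7]
```

Careful with the scale: shifts go in shares of 0.6 m and turns go in shares of pi rad. That gives: 510 mm is 0.85, -500 mm is -0.8333, -1.42 rad is -0.452.

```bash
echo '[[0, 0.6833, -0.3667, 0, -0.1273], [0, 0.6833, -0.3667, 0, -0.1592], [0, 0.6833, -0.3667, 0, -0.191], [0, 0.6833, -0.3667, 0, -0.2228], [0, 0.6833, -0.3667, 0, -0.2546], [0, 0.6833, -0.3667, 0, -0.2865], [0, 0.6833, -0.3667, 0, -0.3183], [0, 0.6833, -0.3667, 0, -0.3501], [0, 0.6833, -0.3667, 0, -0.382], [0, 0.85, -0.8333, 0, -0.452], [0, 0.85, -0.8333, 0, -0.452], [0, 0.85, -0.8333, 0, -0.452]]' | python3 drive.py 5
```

```text
refused: ROWS must be an object with one list for each field. Nothing was moved.
```

The call was refused and nothing moved: it wants an object with one list for each field. Same move again in that form.

```bash
echo '{"aperture":[0, 0, 0, 0, 0, 0, 0, 0, 0, 0, 0, 0], "dx":[0.6833, 0.6833, 0.6833, 0.6833, 0.6833, 0.6833, 0.6833, 0.6833, 0.6833, 0.85, 0.85, 0.85], "dy":[-0.3667, -0.3667, -0.3667, -0.3667, -0.3667, -0.3667, -0.3667, -0.3667, -0.3667, -0.8333, -0.8333, -0.8333], "dz":[0, 0, 0, 0, 0, 0, 0, 0, 0, 0, 0, 0], "spin":[-0.1273, -0.1592, -0.191, -0.2228, -0.2546, -0.2865, -0.3183, -0.3501, -0.382, -0.452, -0.452, -0.452]}' | python3 drive.py 5; echo '{"aperture":[0], "dx":[0], "dy":[0], "dz":[0], "spin":[0]}' | python3 drive.py
python3 - <<'E'
from h import *
plan(np.array([522.15,77.63]),.0703)
E
```

```text
t: 1.4
position: [506.0, -189.7, 302.4]
tcp_rot: [-2.141, -2.299, -0.0]
force: [1.2, 0.4, 0.3]
opening: 2.1
gripper_force: 0.0
t: 1.5
position: [507.5, -183.1, 303.2]
tcp_rot: [-2.127, -2.309, -0.007]
force: [0.3, -0.4, 0.1]
opening: -0.0
gripper_force: 0.0
tip [ 507.6 -182.6  206.2] F [ 0.3 -0.4  0.1] turn 0.012 t 1.5 op -0.03763307332203922
-112 [530.  -34.1  90. ] tool [145.7  34.3 116.9]
-56 [526.1  21.8  90. ] tool [201.7  34.9 117.1]
0 [522.2  77.6  90. ] tool [257.7  35.6 117.4]
56 [518.2 133.5  90. ] tool [313.7  36.2 117.7]
112 [514.3 189.4  90. ] tool [369.7  36.9 117.9]
via [-146.2  -19.7   -4.5]
```

To row units: 146 mm is 0.2433, 117 mm is 0.195, 0.01 rad is 0.0032.

```bash
echo '{"aperture":[0, 0, 0, 0, 0, 0, 0, 0], "dx":[0.08, 0.16, 0.2433, 0.2433, 0.2433, 0.2433, 0.2433, 0.2433], "dy":[0.0183, 0.0367, 0.0567, 0.0567, 0.0567, 0.0567, 0.0567, 0.0567], "dz":[0, 0.025, 0.0667, 0.1333, 0.1833, 0.195, 0.195, 0.195], "spin":[0.0032, 0.0032, 0.0032, 0.0032, 0.0032, 0.0032, 0.0032, 0.0032]}' | python3 drive.py
python3 - <<'E'
from h import *
plan(np.array([522.15,77.63]),.0703)
d=snapshot("scene");im=np.array(d["image"])[180:330,200:420]
cv2.imwrite("pics/s1.png",cv2.resize(im,None,fx=3,fy=3)[:,:,::-1])
E
```

```text
t: 2.3
position: [530.5, -44.3, 186.8]
tcp_rot: [2.154, 2.284, 0.002]
force: [-0.4, -0.1, 0.4]
opening: 0.6
gripper_force: 0.0
tip [530.7 -44.3  89.8] F [-0.4 -0.1  0.4] turn -0.012 t 2.3 op 0.5699982702002616
-112 [530.  -34.1  90. ] tool [10.2 -0.1 -0.2]
-56 [526.1  21.8  90. ] tool [66.2 -0.7 -0.2]
0 [522.2  77.6  90. ] tool [122.2  -1.4  -0.2]
56 [518.2 133.5  90. ] tool [178.2  -2.   -0.2]
112 [514.3 189.4  90. ] tool [234.2  -2.7  -0.3]
via [-283.5  -47.2 -120.1]
```

View pics/s1.png

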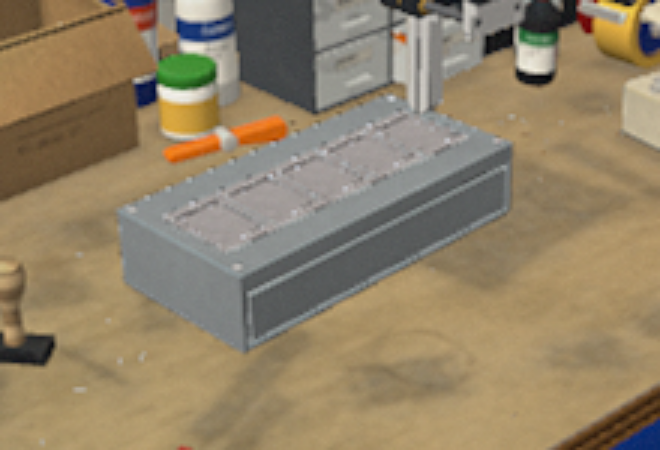

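The shut fingers are above the -112 pad, near crop position (420,110). The drawer is shut and the surroundings are undisturbed. Next I centre on the pad and descend.

To row units: 17 mm is 0.0283, 15 mm is 0.025, -0.01 rad is -0.0032.

```bash
echo '{"aperture":[0, 0, 0, 0, 0], "dx":[0.0167, 0.0167, 0.0167, 0.0167, 0.0167], "dy":[0, 0, 0, 0, 0], "dz":[0, 0.0167, 0.025, 0.0283, 0.0283], "spin":[-0.0032, -0.0032, -0.0032, -0.0032, -0.0032]}' | python3 drive.py
python3 - <<'E'
from h import *
plan(np.array([522.15,77.63]),.0703)
E
```

```text
t: 2.85
position: [528.7, -33.7, 168.2]
tcp_rot: [-2.142, -2.297, 0.001]
force: [-0.1, -0.4, -0.7]
opening: 0.4
gripper_force: 0.0
tip [528.6 -33.7  71.2] F [-0.1 -0.4 -0.7] turn -0.0 t 2.85 op 0.3892837591978164
-112 [530.  -34.1  90. ] tool [ -0.5   1.4 -18.8]
-56 [526.1  21.8  90. ] tool [ 55.5   1.3 -18.8]
0 [522.2  77.6  90. ] tool [111.5   1.3 -18.8]
56 [518.2 133.5  90. ] tool [167.5   1.3 -18.9]
112 [514.3 189.4  90. ] tool [223.5   1.3 -18.9]
via [-293.5  -49.4 -138.8]
```

To row units: 1 mm is 0.0017.

```bash
for i in 1 2 3; do echo '{"aperture":[0, 0], "dx":[0, 0], "dy":[0, 0], "dz":[0.0017, 0.0017], "spin":[0, 0]}' | python3 drive.py | grep -E "pos|force:"; done
```

```text
position: [529.1, -33.7, 167.7]
force: [-0.1, 0.5, -0.1]
gripper_force: 0.0
position: [529.1, -33.6, 167.5]
force: [-1.7, 0.4, 6.8]
gripper_force: 3.4
position: [529.1, -33.6, 167.4]
force: [-3.5, 0.8, 15.3]
gripper_force: 7.8
```

Pad -112 is solid: contact is at tip z about 70.4, with a rise of about 8 N/mm. I'll probe the next pads with a command of about 1 mm past contact.

To row units: 56 mm is 0.0933, 35 mm is 0.0583.

```bash
echo '{"aperture":[0, 0, 0, 0, 0, 0, 0, 0, 0, 0], "dx":[0, 0.0233, 0.0583, 0.0933, 0.0933, 0.0933, 0.0933, 0.0933, 0.0933, 0.0933], "dy":[0, 0, 0, 0, 0, 0, 0, 0, 0, 0], "dz":[-0.0167, -0.0167, -0.0167, -0.0167, -0.0167, -0.0083, -0.0033, -0.0017, -0.0017, -0.0017], "spin":[0, 0, 0, 0, 0, 0, 0, 0, 0, 0]}' | python3 drive.py
```

```text
t: 4.45
position: [525.0, 21.5, 167.5]
tcp_rot: [2.144, 2.296, -0.001]
force: [-2.6, 1.6, 12.9]
opening: 0.6
gripper_force: 6.2
```

Pad -56 is solid too (12.9 N). On to the centre pad, slightly shallower.

To row units: 56 mm is 0.0933, 35 mm is 0.0583.

```bash
echo '{"aperture":[0, 0, 0, 0, 0, 0, 0, 0, 0, 0], "dx":[0, 0.0233, 0.0583, 0.0933, 0.0933, 0.0933, 0.0933, 0.0933, 0.0933, 0.0933], "dy":[0, 0, 0, 0, 0, 0, 0, 0, 0, 0], "dz":[-0.0167, -0.0167, -0.0167, -0.0167, -0.0167, -0.0083, -0.0033, -0.0012, -0.0012, -0.0012], "spin":[0, 0, 0, 0, 0, 0, 0, 0, 0, 0]}' | python3 drive.py
```

```text
t: 5.45
position: [521.3, 77.6, 167.2]
tcp_rot: [2.143, 2.297, -0.0]
force: [0.1, -0.7, 0.5]
opening: 0.6
gripper_force: 0.0
```

To row units: 0.7 mm is 0.0012.

```bash
for i in 1 2; do echo '{"aperture":[0, 0], "dx":[0, 0], "dy":[0, 0], "dz":[0.0012, 0.0012], "spin":[0, 0]}' | python3 drive.py | grep -E "pos|force:"; done
```

```text
position: [521.3, 77.8, 166.9]
force: [0.0, -0.7, 2.9]
gripper_force: 0.9
position: [521.3, 77.9, 166.2]
force: [-0.5, -0.9, 4.0]
gripper_force: 2.3
```

The centre pad gives: 0.7 mm more travel for only about 1 N. I'll press it fully in.

To row units: 1.5 mm is 0.0025, 1 mm is 0.0017.

```bash
for i in 1 2 3; do echo '{"aperture":[0, 0, 0], "dx":[0, 0, 0], "dy":[0, 0, 0], "dz":[0.0017, 0.0025, 0.0025], "spin":[0, 0, 0]}' | python3 drive.py | grep -E "pos|force:"; done
```

```text
position: [521.3, 77.9, 164.8]
force: [-1.1, -1.8, 5.5]
gripper_force: 2.8
position: [521.4, 77.9, 163.1]
force: [0.1, -0.8, 4.1]
gripper_force: 2.4
position: [521.5, 78.0, 162.4]
force: [-1.4, -2.2, 11.8]
gripper_force: 6.1
```

It reached the stop after 5 mm of travel. Now I hold briefly, retreat straight up and look.

To row units: -150 mm is -0.25, -120 mm is -0.2.

```bash
echo '{"aperture":[0, 0, 0, 0, 0, 0, 0, 0, 0, 0], "dx":[0, 0, 0, 0, 0, 0, 0, 0, 0, 0], "dy":[0, 0, 0, 0, 0, 0, 0, 0, 0, 0], "dz":[0, 0, -0.025, -0.0667, -0.1333, -0.2, -0.25, -0.25, -0.25, -0.25], "spin":[0, 0, 0, 0, 0, 0, 0, 0, 0, 0]}' | python3 drive.py
python3 - <<'E'
from h import *
a=np.array(snapshot("scene")["image"])[150:400,150:470];b=np.array(snapshot("top")["image"])[120:370,130:490]
cv2.imwrite("pics/e1.png",np.hstack([a,b])[:,:,::-1])
E
```

```text
t: 7.75
position: [520.4, 78.0, 310.0]
tcp_rot: [-2.141, -2.297, 0.003]
force: [0.3, 0.2, 0.3]
opening: 0.4
gripper_force: 0.0
```

View pics/e1.png

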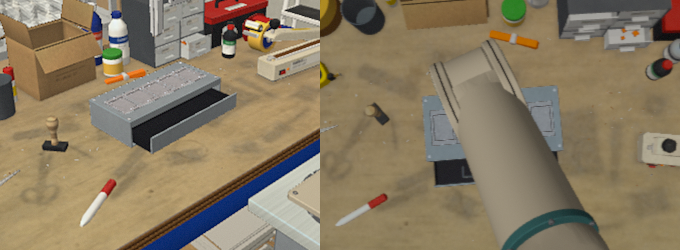

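The drawer is fully open (front near (195,125) in the left picture). The stamp, marker, clamp and bottle are where they were, and the hand is clear above the box.

```bash
python3 -c "
from cell import manip, probe_bus, snapshot
print(manip.hand_in())"
```

```text
the job is handed in; nothing more can be done
None
```

The catch was under the centre pad: I pressed it fully in, the drawer sprang open and stays open, the hand is clear, nothing else was moved, and the job is handed in.

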